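# Put away the welding consumables

### The job

Clear up the mixed welding consumables: stand the two copper nozzles upright in the blue tray and the two pink ceramic cups upright in the yellow tray. Lay the black-framed green lens flat in the bay of the grey holder: slide the holder's red gate fully open, lay the lens in, then slide the gate fully back over it. The nozzles and cups may be done before or after the lens; leave everything released and at rest.

Things in the scene. Friction and masses are not known exactly. Their poses are not given: they have to be found in the camera images.
- nozzle_a_mid (a point): One of two alike: a copper-coloured gas nozzle of a welding torch with a narrower open end on top, standing upright and loose: 65 mm tall, 25 mm diameter from the foot to 48 mm up, then tapering to 19 mm; 90 g. This point is on its axis half-way up (32.5 mm above its foot), z up along the axis
- nozzle_b_mid (a point): The other nozzle: a copper-coloured gas nozzle of a welding torch with a narrower open end on top, standing upright and loose: 65 mm tall, 25 mm diameter from the foot to 48 mm up, then tapering to 19 mm; 90 g. This point is on its axis half-way up (32.5 mm above its foot), z up along the axis
- cup_a_mid (a point): One of two alike: a pale pink ceramic gas cup of a welding torch, standing upright and loose: 50 mm tall, 24 mm diameter from the foot to 34 mm up, then a 17 mm neck; 30 g. This point is on its axis half-way up (25 mm above its foot), z up along the axis
- cup_b_mid (a point): The other cup: a pale pink ceramic gas cup of a welding torch, standing upright and loose: 50 mm tall, 24 mm diameter from the foot to 34 mm up, then a 17 mm neck; 30 g. This point is on its axis half-way up (25 mm above its foot), z up along the axis
- lens_mid (a point): welding lens: a dark green pane in a black frame, loose, lying flat, 51 mm (its x) by 108 mm (its y) by 10 mm thick; 70 g. This point is its centre, 5 mm above its underside
- blue_tray: blue sheet-metal tray, open on top, fixed to the bench, 100 mm (its x) by 140 mm (its y) outside, walls 3 mm thick and 22 mm high. Origin at the centre of its underside, on the bench; the inner floor is 3 mm above it, z up. Place of the two copper nozzles
- yellow_tray: yellow sheet-metal tray, open on top, fixed to the bench, 100 mm (its x) by 140 mm (its y) outside, walls 3 mm thick and 22 mm high. Origin at the centre of its underside, on the bench; the inner floor is 3 mm above it, z up. Place of the two pink cups
- holder: fixed lens holder, grey base, aluminium walls, 124 (its x) x 208 mm (its y). Origin: centre of its underside, on the bench, z up. Bay, open on top: 100 (x) x 130 mm (y) inside, centred 35 mm to the -y side of the origin, floor 3 mm above the bench, walls 18 mm high (outer rails 26). The lens lies in it with its long side along y. The recess at the +y end only parks the open gate: no lens there
- gate (a joint): slide of the red gate in m: 0 = closed, over the middle of the bay; 0.1 = fully open, clear of the bay; grows as it moves to the holder's +y; firm stops at both ends. Plate 110 (x) x 60 mm (y), 20 to 24 mm above the bench; about 1.5 N of friction, stays where it is left
- gate_tab (a point): centre of the black upright tab in the middle of the red gate: 30 (holder's x) x 14 (holder's y) x 38 mm tall, from 24 to 62 mm above the bench; this point is 45 mm above the bench and moves with the gate; axes as the holder's
There are look-alikes about, which are no part of the job. There is more than one size of the yellow_tray; the one meant has the size given above.

How it is judged:
By the outcome, as a careful person would: the job done as asked, in the order asked, and still so for the second after the job is handed in, with the robot touching nothing.
It also fails if it takes over 144 s, if anything falls off the work surface, if the arm or the gripper's body presses on something with over 40 N, if the wrist force passes 120 N, or if a joint passes its speed limit or range.

### The arm

A 6-joint arm with a two-finger parallel gripper is mounted at the origin on the work surface. World frame = base frame: x ahead of the robot, y to its left, z up, the work surface at z = 0. Lengths are in m, angles in rad, forces in N, time in s.
With the tool pointing down it reaches from about 0.35 to 0.775 m from the base axis. Payload 7.3 kg.
Tool frame: the origin (TCP) lies midway between the tips of the shut fingers; the grasp point (between the pads) lies 19 mm behind it (robot.grip_depth is the z of the grasp point in the tool frame, in m); z points along the fingers, y is the line along which they close (so a half turn about z gives the same grasp; the last joint's range is limited). The gripper opens to 92 mm and grips with 3 to 60 N. Pads are 19 mm wide; open, the fingers measure 130 mm over their backs; the gripper's body (75 mm by 190 mm) begins 47 mm behind the grasp point.
Start: joints at [-0.146, 0.342, 1.524, -0, 1.275, -0.146], TCP at [0.525, 0, 0.227] pointing down, gripper open.
Joint ranges: [-2.53, 2.53], [-0.77, 2.02], [0.04, 2.7], [-1, 4.14], [0.28, 2.66], [-3.11, 3.11]. Speed limits (rad/s): [2.57, 2.57, 3.14, 3.14, 3.14, 3.14].

### API

Orientations are given as [roll, pitch, yaw] about the fixed x, y, z axes, in that order (R = Rz(yaw) Ry(pitch) Rx(roll)).
In Python, from cell import robot, viewer gives the robot as it stands.
- The arm moves only by the tool step_arm, never from a script. Its argument "increments" is a list of rows, each an object with "delta_pos": the shift along the tool's x, y, z in cm, a list of three; "dr": the turn, a rotation vector about the tool's x, y, z in degrees, a list of three; "fingers": the closure, from -1 (fully open) to 1 (shut), so that 0 is half open. In form: [{"delta_pos": [tx, ty, tz], "dr": [wx, wy, wz], "fingers": fingers}, ...]. A call has exactly 5 rows; each row is the pose to reach, as a shift and turn from the pose commanded when the call began, along the tool's axes at that moment; what a row does not reach only later rows make up. A row lasts 1/8 s, in which the tool goes at most 62.5 mm and 10.7 degrees, less where a joint would pass 70% of its speed; a pose out of reach is approached as far as the arm can. A call with a gripper value outside its range is refused whole. The fingers move at their own pace and stop on an object; "newtons" is the grip in N (left out, the last holds). Time passes only in rows, so rows that repeat a pose let the fingers close, or fill a call up. It gives the time, the measured TCP pose, the force, the opening and the grip force at its end, in the units of the state.
- robot.observe(): the state, without advancing time (a new reading comes with each control period).
- viewer.read_camera(name): name is "scene" or "side" or "wrist"; returns the picture (420x560x3 uint8, red, green, blue); there is no depth.
- viewer.camera_params(name): a dict with "K" (3x3 intrinsics, pixels), "T" (4x4, takes a point from camera to world coordinates). Camera axes: x right, y down, z forward; pixel columns grow to the right and rows downward; lengths in m; the calibration is good to about 2 mm. A picture is of the moment at which its call begins: read the wrist's pose just before it. camera_params takes no time and is no camera call; for the wrist camera it gives the pose at the moment of the call.
- robot.hand_in(): hands the job in; it is judged then, once.
The state is a dict: "time": time; "qpos": joint angles; "qvel": joint speeds; "joint_efforts": joint torques, N m; "tool_pos": TCP position; "tool_rot": TCP orientation; "contact_force": force on the tool from outside, world axes, zero at the start; "torque": the same for the moment, N m; "opening": finger opening in m; "grip_force": force on a finger pad.
Only numpy, scipy, OpenCV 4.12 (cv2) and the standard library are available. Lean on these libraries where they do the work, as an engineer would, in place of code of your own. Each camera call takes 0.05 s, during which the arm holds its last target. There are 200 camera calls.

## Working session

There is one attempt and no reset: what is moved stays moved. The work goes in short steps, Python scripts to look and compute and a tool call to move; the robot and the scene stay as the last step left them, time stands still between calls to the robot, and variables do not carry over. Pictures are saved under pics/ and viewed, at most 14 in all, crops included, and the job is handed in when it is done.

Besides the shell and the picture viewer there is one more tool, called as name(argument=value, ...), one argument or row to a line, values as JSON. step_arm: Moves the arm, as the interface text tells. Its arguments: {"type":"object","properties":{"increments":{"type":"array"},"newtons":{"type":"number"}},"required":["increments"]}

```bash
mkdir -p pics; ls
python3 - <<'E'
from cell import robot, viewer
import cv2
for n in ("scene","side"):
    im=viewer.read_camera(n); cv2.imwrite(f"pics/{n}0.png",cv2.resize(im[:,:,::-1],(800,600),interpolation=cv2.INTER_CUBIC))
    p=viewer.camera_params(n); print(p["K"].round(1).tolist(),p["T"].round(3).tolist())
s=robot.observe(); print(s["time"],s["tool_pos"],s["tool_rot"],s["opening"])
E
```

```text
pics
[[385.6, 0.0, 281.5], [0.0, 385.6, 210.5], [0.0, 0.0, 1.0]] [[0.581, 0.607, -0.542, 1.007], [0.814, -0.437, 0.383, -0.272], [-0.004, -0.664, -0.748, 0.72], [0.0, 0.0, 0.0, 1.0]]
[[485.8, 0.0, 275.7], [0.0, 485.8, 210.3], [0.0, 0.0, 1.0]] [[-0.992, -0.037, 0.117, 0.387], [-0.12, 0.496, -0.86, 1.065], [-0.026, -0.867, -0.497, 0.672], [0.0, 0.0, 0.0, 1.0]]
0.1 [5.24646887e-01 7.70016284e-05 2.26121283e-01] [-3.14024296e+00 -2.06723117e-04  1.57079547e+00] 0.09162668507708842
```

View pics/scene0.png

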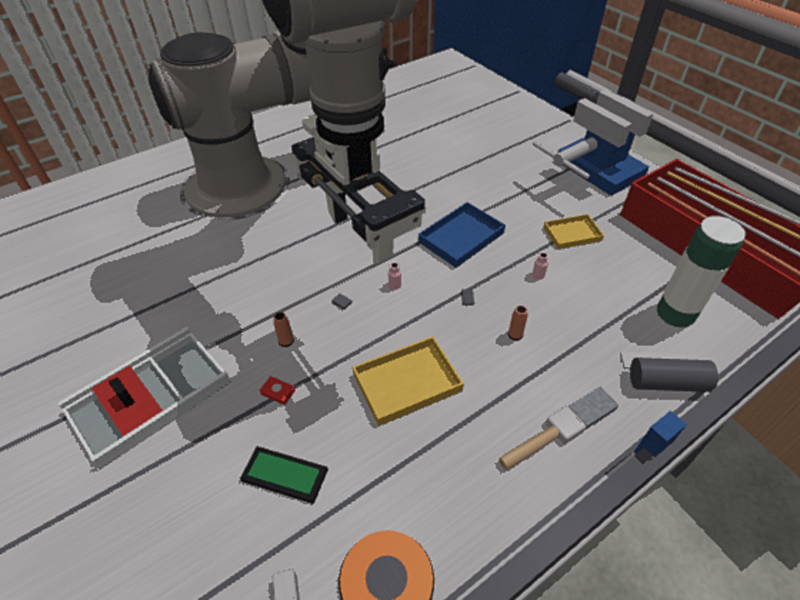

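View pics/side0.png

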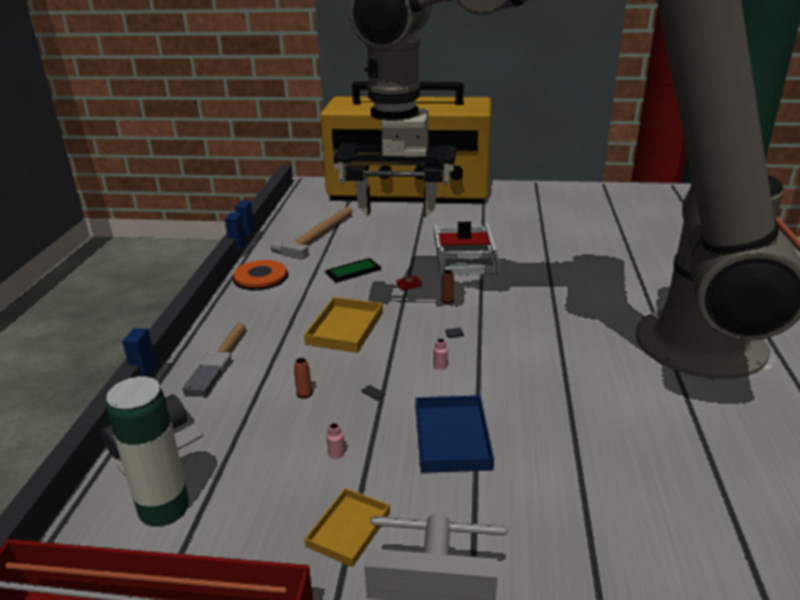

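The scene shows the holder on the left with its gate closed at (130,400). The lens is at (285,475), the nozzles at (283,330) and (517,322), and the cups at (394,276) and (540,265). The blue tray is at (462,235) and the large yellow tray at (407,380). The small yellow tray at (573,231) is a decoy. Next I'll fit the models to colour masks in both views.

```bash
cat > h.py <<'E'
import numpy as np, cv2
from scipy.optimize import minimize
def proj(P,X):
    T=np.linalg.inv(P["T"]); c=np.asarray(X)@T[:3,:3].T+T[:3,3]
    u=c@P["K"].T; return u[:,:2]/u[:,2:]
def box(w,d,z0,z1): return np.array([[x,y,z] for x in(-w/2,w/2) for y in(-d/2,d/2) for z in(z0,z1)])
def cyl(rz):
    a=np.linspace(0,2*np.pi,24,endpoint=False)
    return np.vstack([np.c_[r*np.cos(a),r*np.sin(a),0*a+z] for r,z in rz])
def place(M,p):
    c,s=np.cos(p[2]),np.sin(p[2]); return M@np.array([[c,s,0],[-s,c,0],[0,0,1]])+[p[0],p[1],0]
def ray(P,uv,z):
    d=P["T"][:3,:3]@np.linalg.solve(P["K"],[uv[0],uv[1],1]); o=P["T"][:3,3]; return o+d*(z-o[2])/d[2]
def blob(mask,uv):
    n,l,st,c=cv2.connectedComponentsWithStats(mask.astype(np.uint8))
    k=min(range(1,n),key=lambda i:np.hypot(*(c[i]-uv))+(1e3 if st[i,4]<15 else 0)); m=(l==k).astype(np.uint8)
    return m
def fit(M,views,p0,yaw=True):
    """views: list of (params, mask); hull IoU at 4x upscaling"""
    H=[]
    for P,m in views:
        pts=cv2.findNonZero(m)[:,0]; h=cv2.convexHull(pts); H.append((P,h.reshape(-1,2)+0.0,m))
    def area(h): return cv2.contourArea(h.astype(np.float32))
    def cost(q):
        e=0
        for P,h,m in H:
            g=cv2.convexHull(proj(P,place(M,[q[0],q[1],q[2] if yaw else 0])).astype(np.float32)).reshape(-1,2)
            # pixel-centre hull -> grow by half a pixel
            hh=cv2.convexHull(np.vstack([h+d for d in([.5,.5],[-.5,.5],[.5,-.5],[-.5,-.5])]).astype(np.float32)).reshape(-1,2)
            i=cv2.intersectConvexConvex(hh,g)[0]; e+=1-i/(area(hh)+area(g)-i)
        return e/len(H)
    best=None
    for y in ([0,.5,1,1.5,2,2.5] if yaw else [0]):
        s=np.array([[0,0,0],[.01,0,0],[0,.01,0],[0,0,.3]])+[p0[0],p0[1],y]
        r=minimize(cost,s[0],method="Nelder-Mead",options=dict(initial_simplex=s,xatol=1e-5,fatol=1e-5,maxiter=600))
        if best is None or r.fun<best.fun: best=r
    return best.x.round(4),round(best.fun,3)
NOZ=cyl([(.0125,0),(.0125,.048),(.0095,.065)]); CUP=cyl([(.012,0),(.012,.034),(.0085,.034),(.0085,.05)])
TRAY=box(.1,.14,0,.022); LENS=box(.051,.108,0,.01)
def masks(im):
    h,s,v=[c.astype(int) for c in cv2.split(cv2.cvtColor(im,cv2.COLOR_RGB2HSV))]
    return dict(noz=((h<12)|(h>175))&(s>110)&(v>40), cup=((h>165)|(h<8))&(s>35)&(s<150)&(v>110), yel=(h>15)&(h<32)&(s>110), blue=(h>100)&(h<125)&(s>110),
      lens=(h>40)&(h<85)&(s>100), red=((h<6)|(h>172))&(s>150))
E
python3 - <<'E'
from h import *
from cell import viewer
im={n:cv2.cvtColor(cv2.resize(cv2.imread(f"pics/{n}0.png"),(560,420),interpolation=cv2.INTER_AREA),cv2.COLOR_BGR2RGB) for n in("scene","side")}
P={n:viewer.camera_params(n) for n in im}; K={n:masks(im[n]) for n in im}
obj=dict(nozA=(NOZ,"noz",(283,330),(447,287)),nozB=(NOZ,"noz",(517,322),(303,378)),cupA=(CUP,"cup",(394,278),(440,356)),cupB=(CUP,"cup",(540,267),(335,443)),
 blue=(TRAY,"blue",(462,235),(453,432)),yel=(TRAY,"yel",(407,380),(344,324)),lensglass=(box(.041,.098,.0099,.01),"lens",(285,475),(353,269)),gate=(box(.1,.06,.02,.024),"red",(130,400),(465,240)))
for k,(M,c,a,b) in obj.items():
    for ns in (("scene","side"),("scene",),("side",)):
        V=[(P[n],blob(K[n][c],np.array(u)*.7)) for n,u in(("scene",a),("side",b)) if n in ns]
        p0=ray(P[ns[0]],np.array(a if ns[0]=="scene" else b)*.7,.02)
        print(k,ns,[int(m.sum()) for _,m in V],*fit(M,V,p0,M is not NOZ and M is not CUP))
# holder corner picks (outer rail tops z=.026) in scene
for u in [(62,404),(186,331),(228,374),(95,459)]: print(u,ray(P["scene"],np.array(u)*.7,.02).round(3))
E
```

```text
nozA ('scene', 'side') [183, 153] [ 0.4427 -0.1091  0.0203] 0.181
nozA ('scene',) [183] [ 0.4421 -0.1088 -0.1404] 0.178
nozA ('side',) [153] [ 0.443  -0.1141 -0.2233] 0.181
nozB ('scene', 'side') [177, 227] [0.6534 0.205  0.0409] 0.172
nozB ('scene',) [177] [ 0.6518  0.2074 -0.0111] 0.184
nozB ('side',) [227] [ 0.6536  0.2043 -0.1338] 0.157
cupA ('scene', 'side') [68, 85] [ 0.4428  0.1104 -0.0716] 0.215
cupA ('scene',) [68] [ 0.4409  0.1116 -0.423 ] 0.267
cupA ('side',) [85] [0.4427 0.113  0.1363] 0.14
cupB ('scene', 'side') [58, 18] [ 0.5751  0.3382 -0.3233] 0.71
cupB ('scene',) [58] [ 0.5749  0.3385 -0.1821] 0.498
cupB ('side',) [18] [ 0.579   0.3315 -0.0263] 0.922
blue ('scene', 'side') [1462, 2493] [0.4155 0.2876 0.132 ] 0.039
blue ('scene',) [1462] [0.4151 0.2865 3.2931] 0.019
blue ('side',) [2493] [0.415  0.2897 3.2698] 0.035
yel ('scene', 'side') [2810, 1430] [ 0.6244  0.0061 -0.1739] 0.031
yel ('scene',) [2810] [0.6251 0.0051 2.9599] 0.014
yel ('side',) [1430] [0.6236 0.0093 2.9622] 0.022
lensglass ('scene', 'side') [858, 208] [ 0.6497 -0.2163  2.2279] 0.205
lensglass ('scene',) [858] [ 0.647  -0.2186 -0.9113] 0.091
lensglass ('side',) [208] [ 0.6446 -0.2079  2.226 ] 0.167
gate ('scene', 'side') [1080, 258] [ 0.4205 -0.354   0.1311] 0.161
gate ('scene',) [1080] [ 0.4208 -0.3544  0.1274] 0.063
gate ('side',) [258] [ 0.4173 -0.346   0.065 ] 0.095
(62, 404) [ 0.372 -0.434  0.02 ]
(186, 331) [ 0.347 -0.236  0.02 ]
(228, 374) [ 0.465 -0.215  0.02 ]
(95, 459) [ 0.489 -0.418  0.02 ]
```

```bash
cat >> h.py <<'E'
def plan(s,x,y,z,yaw):
    from scipy.spatial.transform import Rotation as R
    r0=R.from_euler("xyz",s["tool_rot"]); c=s["tool_rot"][2]; yaw=c+(yaw-c+np.pi/2)%np.pi-np.pi/2
    d=r0.inv().apply(np.array([x,y,z])-s["tool_pos"])*100; w=np.degrees((r0.inv()*R.from_euler("xyz",[np.pi,0,yaw])).as_rotvec())
    print("delta cm",d.round(2).tolist(),"dr",w.round(1).tolist(),"yaw",round(yaw,3))
E
python3 - <<'E'
from h import *
from cell import robot,viewer
P={n:viewer.camera_params(n) for n in("scene","side")}
print("cupB",ray(P["scene"],np.array((540,267))*.7,.025),ray(P["side"],np.array((335,443))*.7,.025))
W=viewer.camera_params("wrist"); print(W["K"][0,0],W["T"].round(3).tolist())
plan(robot.observe(),.4205,-.354,.22,.125)
E
```

```text
cupB [0.58025104 0.33098509 0.025     ] [0.57343054 0.34618895 0.025     ]
304.62894926093776 [[1.0, -0.001, -0.001, 0.524], [-0.001, -0.967, -0.255, 0.068], [-0.001, 0.255, -0.967, 0.384], [0.0, 0.0, 0.0, 1.0]]
delta cm [-35.41, -10.41, 0.62] dr [-0.1, 0.0, 82.8] yaw 0.125
```

step_arm(
  increments=[
    {"delta_pos": [-35.4, -10.4, 0.6], "dr": [0, 0, 82.8], "fingers": 0.2},
    {"delta_pos": [-35.4, -10.4, 0.6], "dr": [0, 0, 82.8], "fingers": 0.2},
    {"delta_pos": [-35.4, -10.4, 0.6], "dr": [0, 0, 82.8], "fingers": 0.2},
    {"delta_pos": [-35.4, -10.4, 0.6], "dr": [0, 0, 82.8], "fingers": 0.2},
    {"delta_pos": [-35.4, -10.4, 0.6], "dr": [0, 0, 82.8], "fingers": 0.2},
  ],
  newtons=15,
)

```text
time: 0.72
tool_pos: [0.436, -0.3015, 0.2214]
tool_rot: [-3.141, -0.0, 0.627]
contact_force: [0.8, -0.1, -0.7]
opening: 0.0467
grip_force: 0.0
```

Run:
```python
from h import *
from cell import robot
plan(robot.observe(),.4205,-.354,.22,.125)
```

```text
delta cm [-4.34, 3.34, 0.14] dr [-0.0, -0.0, 28.8] yaw 0.125
```

step_arm(
  increments=[
    {"delta_pos": [-4.3, 3.3, 0.1], "dr": [0, 0, 28.8], "fingers": 0.2},
    {"delta_pos": [-4.3, 3.3, 0.1], "dr": [0, 0, 28.8], "fingers": 0.2},
    {"delta_pos": [-4.3, 3.3, 0.1], "dr": [0, 0, 28.8], "fingers": 0.2},
    {"delta_pos": [-4.3, 3.3, 0.1], "dr": [0, 0, 28.8], "fingers": 0.2},
    {"delta_pos": [-4.3, 3.3, 0.1], "dr": [0, 0, 28.8], "fingers": 0.2},
  ],
)

```text
time: 1.35
tool_pos: [0.4218, -0.3516, 0.2205]
tool_rot: [-3.141, 0.0, 0.133]
contact_force: [1.2, 0.4, 0.4]
opening: 0.0366
grip_force: 0.0
```

Run:
```python
from h import *
from cell import robot,viewer
P=viewer.camera_params("wrist"); im=viewer.read_camera("wrist"); s=robot.observe(); print(s["tool_pos"],s["tool_rot"])
cv2.imwrite("pics/w1.png",im[:,:,::-1])
cx=proj(P,[[.4205,-.354,.024]])[0]; print(cx)
m=blob(masks(im)["red"],cx); print(m.sum(),fit(box(.1,.06,.02,.024),[(P,m)],(.42,-.354)))
np.save("P1.npy",P,allow_pickle=True)
plan(s,.4205,-.354,.034,.125)
```

```text
[ 0.42185659 -0.35159081  0.22055623] [-3.14143019e+00  1.05385425e-04  1.33076500e-01]
[278.59223524 187.40802335]
4257 (array([ 0.4258, -0.3539,  0.1326]), np.float64(0.094))
delta cm [-0.16, 0.22, 18.66] dr [-0.0, 0.0, 0.5] yaw 0.125
```

View pics/w1.png

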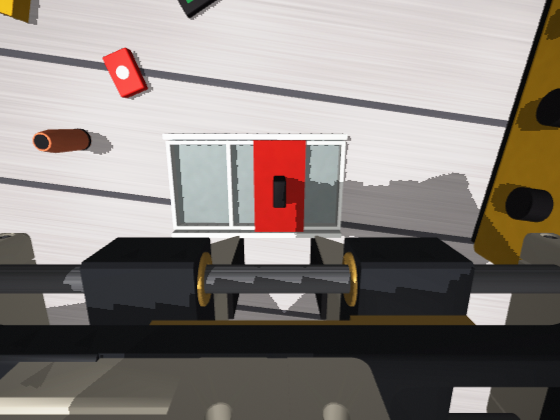

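Run:
```python
from h import *
P=np.load("P1.npy",allow_pickle=True).item(); im=cv2.imread("pics/w1.png")
m=np.zeros((420,560),np.uint8); m[165:222,262:300]=(im[165:222,262:300].max(2)<60); m=blob(m,(280,191))
print(cv2.boundingRect(m),"tab",fit(box(.03,.014,.024,.062),[(P,m)],(.42,-.354)))
for u in [(165,135),(347,135),(343,235),(173,235)]: print(ray(P,u,.026).round(4))
for c in [(.4205,-.319),(.4165,-.319)]:
    print(proj(P,place(box(.124,.208,.026,.026)[::2],[c[0],c[1],.13])).round(0).tolist())
```

```text
(274, 176, 12, 31) tab (array([ 0.422 , -0.3545,  3.2429]), np.float64(0.145))
[ 0.4635 -0.219   0.026 ]
[ 0.4906 -0.4223  0.026 ]
[ 0.3725 -0.4402  0.026 ]
[ 0.3448 -0.2334  0.026 ]
[[335.0, 234.0], [165.0, 234.0], [341.0, 130.0], [155.0, 129.0]]
[[334.0, 237.0], [165.0, 237.0], [340.0, 133.0], [155.0, 133.0]]
```

step_arm(
  increments=[
    {"delta_pos": [0, 0.2, 5], "dr": [0, 0, 0], "fingers": 0.2},
    {"delta_pos": [0, 0.2, 10], "dr": [0, 0, 0], "fingers": 0.2},
    {"delta_pos": [0, 0.2, 10], "dr": [0, 0, 0], "fingers": 0.2},
    {"delta_pos": [0, 0.2, 10], "dr": [0, 0, 0], "fingers": 0.2},
    {"delta_pos": [0, 0.2, 10], "dr": [0, 0, 0], "fingers": 0.2},
  ],
)

```text
time: 2.02
tool_pos: [0.4231, -0.3548, 0.123]
tool_rot: [3.138, -0.002, 0.131]
contact_force: [-0.2, -0.2, 0.0]
opening: 0.0367
grip_force: 0.0
```

step_arm(
  increments=[
    {"delta_pos": [0, 0, 4.5], "dr": [0, 0, 0], "fingers": 0.2},
    {"delta_pos": [0, 0, 8.8], "dr": [0, 0, 0], "fingers": 0.2},
    {"delta_pos": [0, 0, 8.8], "dr": [0, 0, 0], "fingers": 0.2},
    {"delta_pos": [0, 0, 8.8], "dr": [0, 0, 0], "fingers": 0.9},
    {"delta_pos": [0, 0, 8.8], "dr": [0, 0, 0], "fingers": 0.9},
  ],
  newtons=15,
)

```text
time: 2.65
tool_pos: [0.4232, -0.355, 0.0349]
tool_rot: [3.138, -0.002, 0.131]
contact_force: [0.3, -0.6, -0.2]
opening: 0.0213
grip_force: 0.0
```

step_arm(
  increments=[
    {"delta_pos": [0, 0, 0], "dr": [0, 0, 0], "fingers": 0.9},
    {"delta_pos": [0, 0, 0], "dr": [0, 0, 0], "fingers": 0.9},
    {"delta_pos": [0, 0, 0], "dr": [0, 0, 0], "fingers": 0.9},
    {"delta_pos": [0, 0, 0], "dr": [0, 0, 0], "fingers": 0.9},
    {"delta_pos": [0, 0, 0], "dr": [0, 0, 0], "fingers": 0.9},
  ],
)

```text
time: 3.28
tool_pos: [0.4228, -0.3545, 0.0343]
tool_rot: [3.139, -0.002, 0.131]
contact_force: [-0.1, 0.4, 6.9]
opening: 0.014
grip_force: 15.0
```

step_arm(
  increments=[
    {"delta_pos": [0, -2, 0], "dr": [0, 0, 0], "fingers": 0.9},
    {"delta_pos": [0, -4, 0], "dr": [0, 0, 0], "fingers": 0.9},
    {"delta_pos": [0, -6, 0], "dr": [0, 0, 0], "fingers": 0.9},
    {"delta_pos": [0, -8, 0], "dr": [0, 0, 0], "fingers": 0.9},
    {"delta_pos": [0, -8.5, 0], "dr": [0, 0, 0], "fingers": 0.9},
  ],
)

```text
time: 3.9
tool_pos: [0.4116, -0.2697, 0.0343]
tool_rot: [3.139, -0.002, 0.132]
contact_force: [-1.9, -2.3, 6.9]
opening: 0.0141
grip_force: 15.0
```

step_arm(
  increments=[
    {"delta_pos": [0, -0.2, 0], "dr": [0, 0, 0], "fingers": 0.9},
    {"delta_pos": [0, -0.4, 0], "dr": [0, 0, 0], "fingers": 0.9},
    {"delta_pos": [0, -0.5, 0], "dr": [0, 0, 0], "fingers": 0.9},
    {"delta_pos": [0, -0.5, 0], "dr": [0, 0, 0], "fingers": 0.9},
    {"delta_pos": [0, -0.5, 0], "dr": [0, 0, 0], "fingers": 0.9},
  ],
)

```text
time: 4.53
tool_pos: [0.4111, -0.2656, 0.0343]
tool_rot: [3.139, -0.002, 0.131]
contact_force: [-2.7, -1.3, 9.4]
opening: 0.0138
grip_force: 15.0
```

step_arm(
  increments=[
    {"delta_pos": [0, -0.1, 0], "dr": [0, 0, 0], "fingers": 0.9},
    {"delta_pos": [0, -0.2, 0], "dr": [0, 0, 0], "fingers": 0.9},
    {"delta_pos": [0, -0.3, 0], "dr": [0, 0, 0], "fingers": 0.9},
    {"delta_pos": [0, -0.4, 0], "dr": [0, 0, 0], "fingers": 0.9},
    {"delta_pos": [0, -0.4, 0], "dr": [0, 0, 0], "fingers": 0.9},
  ],
)

```text
time: 5.15
tool_pos: [0.4106, -0.262, 0.0343]
tool_rot: [3.138, -0.002, 0.131]
contact_force: [-2.3, -2.2, 8.0]
opening: 0.0136
grip_force: 15.0
```

step_arm(
  increments=[
    {"delta_pos": [0, -0.2, 0], "dr": [0, 0, 0], "fingers": 0.9},
    {"delta_pos": [0, -0.3, 0], "dr": [0, 0, 0], "fingers": 0.9},
    {"delta_pos": [0, -0.5, 0], "dr": [0, 0, 0], "fingers": 0.9},
    {"delta_pos": [0, -0.7, 0], "dr": [0, 0, 0], "fingers": 0.9},
    {"delta_pos": [0, -0.7, 0], "dr": [0, 0, 0], "fingers": 0.9},
  ],
)

```text
time: 5.78
tool_pos: [0.4108, -0.2615, 0.0344]
tool_rot: [3.127, -0.004, 0.132]
contact_force: [-6.8, -31.5, -7.6]
opening: 0.0145
grip_force: 15.0
```

step_arm(
  increments=[
    {"delta_pos": [0, 0, 0], "dr": [0, 0, 0], "fingers": 0.3},
    {"delta_pos": [0, 0.2, 0], "dr": [0, 0, 0], "fingers": 0.3},
    {"delta_pos": [0, 0.4, 0], "dr": [0, 0, 0], "fingers": 0.3},
    {"delta_pos": [0, 0.4, -6], "dr": [0, 0, 0], "fingers": 0.3},
    {"delta_pos": [0, 0.4, -12], "dr": [0, 0, 0], "fingers": -0.5},
  ],
)

```text
time: 6.4
tool_pos: [0.4091, -0.2568, 0.1535]
tool_rot: [-3.14, 0.001, 0.131]
contact_force: [0.3, -1.2, -0.5]
opening: 0.038
grip_force: 0.0
```

Run:
```python
from h import *
from cell import robot
plan(robot.observe(),.647,-.217,.2,.659)
```

```text
delta cm [24.1, -0.85, -4.68] dr [-0.1, 0.1, -30.2] yaw 0.659
```

step_arm(
  increments=[
    {"delta_pos": [24.1, -0.9, -4.7], "dr": [0, 0, -30.2], "fingers": -0.5},
    {"delta_pos": [24.1, -0.9, -4.7], "dr": [0, 0, -30.2], "fingers": -0.5},
    {"delta_pos": [24.1, -0.9, -4.7], "dr": [0, 0, -30.2], "fingers": -0.5},
    {"delta_pos": [24.1, -0.9, -4.7], "dr": [0, 0, -30.2], "fingers": -0.5},
    {"delta_pos": [24.1, -0.9, -4.7], "dr": [0, 0, -30.2], "fingers": -0.5},
  ],
)

```text
time: 7.02
tool_pos: [0.6504, -0.2153, 0.1988]
tool_rot: [3.141, -0.001, 0.662]
contact_force: [-0.9, -0.3, -0.0]
opening: 0.0688
grip_force: 0.0
```

Run:
```python
from h import *
from cell import robot,viewer
P=viewer.camera_params("wrist"); im=viewer.read_camera("wrist"); s=robot.observe(); print(s["tool_pos"],s["tool_rot"])
cv2.imwrite("pics/w2.png",im[:,:,::-1])
cx=proj(P,[[.647,-.217,.01]])[0]; print(cx)
m=blob(masks(im)["lens"],cx)
f,c=fit(box(.041,.098,.0099,.01),[(P,m)],(.647,-.217)); print(m.sum(),f,c)
plan(s,f[0],f[1],.007,f[2]+np.pi/2)
np.save("P2.npy",P,allow_pickle=True)
```

```text
[ 0.64807136 -0.21594774  0.19839768] [-3.14031032e+00  5.54109598e-04  6.60303566e-01]
[276.29184563 190.63404498]
2421 [ 0.6466 -0.2215  2.2315] 0.16
delta cm [-0.45, 0.37, 19.14] dr [-0.1, 0.0, -0.0] yaw 0.661
```

View pics/w2.png

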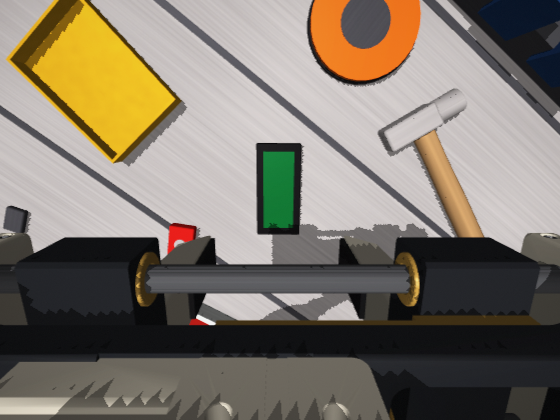

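The wrist view shows the lens frame upright in the picture. Its corners are at (257,144), (300,144), (300,234) and (257,234).

Run:
```python
from h import *
from cell import robot
P=np.load("P2.npy",allow_pickle=True).item()
c=[ray(P,u,.01)[:2] for u in[(257,143.5),(300.5,143.5),(300,234),(257,234)]]; f=np.mean(c,0); print(np.round(c,4).tolist(),f)
plan(robot.observe(),f[0],f[1],.007,.661)
```

```text
[[0.6762, -0.1671], [0.706, -0.2054], [0.6224, -0.2723], [0.5906, -0.2313]] [ 0.64879705 -0.21902916]
delta cm [-0.12, 0.31, 19.14] dr [-0.1, 0.0, -0.0] yaw 0.661
```

step_arm(
  increments=[
    {"delta_pos": [-0.2, 0.3, 6], "dr": [0, 0, 0], "fingers": -0.5},
    {"delta_pos": [-0.2, 0.3, 12], "dr": [0, 0, 0], "fingers": -0.5},
    {"delta_pos": [-0.2, 0.3, 17], "dr": [0, 0, 0], "fingers": -0.5},
    {"delta_pos": [-0.2, 0.3, 19.4], "dr": [0, 0, 0], "fingers": -0.5},
    {"delta_pos": [-0.2, 0.3, 19.4], "dr": [0, 0, 0], "fingers": -0.5},
  ],
  newtons=25,
)

```text
time: 7.7
tool_pos: [0.6449, -0.2206, 0.0039]
tool_rot: [-3.138, 0.002, 0.657]
contact_force: [-0.1, 0.7, 0.2]
opening: 0.0688
grip_force: 0.0
```

step_arm(
  increments=[
    {"delta_pos": [0, 0, 0], "dr": [0, 0, 0], "fingers": 0.3},
    {"delta_pos": [0, 0, 0], "dr": [0, 0, 0], "fingers": 0.3},
    {"delta_pos": [0, 0, 0], "dr": [0, 0, 0], "fingers": 0.3},
    {"delta_pos": [0, 0, 0], "dr": [0, 0, 0], "fingers": 0.3},
    {"delta_pos": [0, 0, 0], "dr": [0, 0, 0], "fingers": 0.3},
  ],
)

```text
time: 8.32
tool_pos: [0.6476, -0.2212, 0.0069]
tool_rot: [3.141, -0.0, 0.658]
contact_force: [-2.4, 0.5, 6.8]
opening: 0.0503
grip_force: 25.0
```

step_arm(
  increments=[
    {"delta_pos": [0, 0, -3], "dr": [0, 0, 0], "fingers": 0.3},
    {"delta_pos": [0, 0, -7], "dr": [0, 0, 0], "fingers": 0.3},
    {"delta_pos": [0, 0, -12], "dr": [0, 0, 0], "fingers": 0.3},
    {"delta_pos": [0, 0, -12], "dr": [0, 0, 0], "fingers": 0.3},
    {"delta_pos": [0, 0, -12], "dr": [0, 0, 0], "fingers": 0.3},
  ],
)

```text
time: 8.95
tool_pos: [0.647, -0.2207, 0.1251]
tool_rot: [-3.141, 0.0, 0.658]
contact_force: [0.2, 0.5, -1.8]
opening: 0.0499
grip_force: 25.0
```

Run:
```python
from h import *
from cell import robot
s=robot.observe();print(s["tool_pos"],s["tool_rot"],s["opening"])
plan(s,.4237,-.3625,.14,1.702)
```

```text
[ 0.64703981 -0.22066877  0.12509465] [-3.14083529e+00  3.79711318e-04  6.57828246e-01] 0.04985229047395661
delta cm [-26.35, -2.43, -1.48] dr [-0.1, -0.0, -59.8] yaw 1.702
```

Two smooth calls: most of the travel first, then the settle.

step_arm(
  increments=[
    {"delta_pos": [-5.2, -0.5, -1.5], "dr": [0, 0, -10], "fingers": 0.3},
    {"delta_pos": [-10.4, -1, -1.5], "dr": [0, 0, -20], "fingers": 0.3},
    {"delta_pos": [-15.6, -1.5, -1.5], "dr": [0, 0, -30], "fingers": 0.3},
    {"delta_pos": [-20.8, -2, -1.5], "dr": [0, 0, -40], "fingers": 0.3},
    {"delta_pos": [-26.3, -2.4, -1.5], "dr": [0, 0, -50], "fingers": 0.3},
  ],
)

```text
time: 9.57
tool_pos: [0.4226, -0.3625, 0.1389]
tool_rot: [-3.139, -0.002, 1.537]
contact_force: [0.8, -0.2, -0.1]
opening: 0.0499
grip_force: 25.0
```

step_arm(
  increments=[
    {"delta_pos": [0, 0, 0], "dr": [0, 0, -9.8], "fingers": 0.3},
    {"delta_pos": [0, 0, 0], "dr": [0, 0, -9.8], "fingers": 0.3},
    {"delta_pos": [0, 0, 0], "dr": [0, 0, -9.8], "fingers": 0.3},
    {"delta_pos": [0, 0, 0], "dr": [0, 0, -9.8], "fingers": 0.3},
    {"delta_pos": [0, 0, 0], "dr": [0, 0, -9.8], "fingers": 0.3},
  ],
)

```text
time: 10.2
tool_pos: [0.425, -0.3623, 0.1405]
tool_rot: [-3.142, -0.0, 1.701]
contact_force: [0.0, 0.1, -0.2]
opening: 0.05
grip_force: 25.0
```

Run:
```python
from h import *
from cell import robot,viewer
P=viewer.camera_params("wrist"); im=viewer.read_camera("wrist");cv2.imwrite("pics/w3.png",im[:,:,::-1])
s=robot.observe();print(s["tool_pos"],s["tool_rot"],s["opening"])
np.save("P3.npy",P,allow_pickle=True)
plan(s,.4237,-.3625,.011,1.702)
```

```text
[ 0.42498775 -0.36236747  0.14056848] [ 3.14153384e+00 -4.29587339e-05  1.70150429e+00] 0.05001365397399099
delta cm [0.0, -0.13, 12.96] dr [0.0, -0.0, -0.0] yaw 1.702
```

View pics/w3.png

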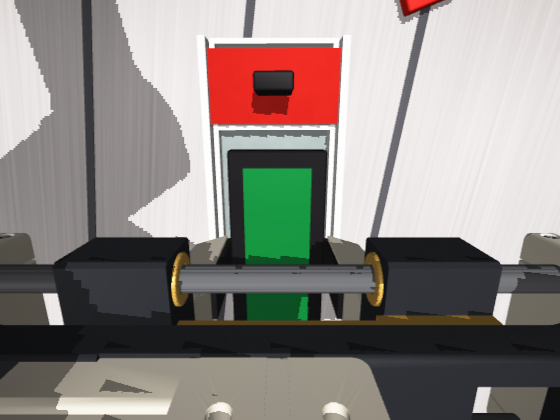

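Run:
```python
from h import *
P=np.load("P3.npy",allow_pickle=True).item()
print(P["K"][0,2])
c,s=np.cos(.131),np.sin(.131)
for n,u,z in[("tab",(273.5,78),.062),("gL",(209,100),.024),("gR",(340,100),.024),("railL",(205,200),.026),("railR",(342,200),.026),("divider near edge",(275,136),.018)]:
    p=ray(P,u,z); d=p[:2]-[.4237,-.3611]; print(n,p.round(4),"local",(d@[c,s]).round(4),(d@[-s,c]).round(4))
```

```text
276.83808249109296
tab [ 0.4085 -0.2612  0.062 ] local -0.002 0.101
gL [ 0.3551 -0.2802  0.024 ] local -0.0575 0.0891
gR [ 0.4659 -0.2658  0.024 ] local 0.0543 0.089
railL [ 0.3582 -0.3678  0.026 ] local -0.0658 0.0019
railR [ 0.4832 -0.3515  0.026 ] local 0.0603 0.0017
divider near edge [ 0.4147 -0.3028  0.018 ] local -0.0013 0.059
```

step_arm(
  increments=[
    {"delta_pos": [-0.3, -0.3, 4], "dr": [0, 0, 0], "fingers": 0.3},
    {"delta_pos": [-0.3, -0.3, 8], "dr": [0, 0, 0], "fingers": 0.3},
    {"delta_pos": [-0.3, -0.3, 9.5], "dr": [0, 0, 0], "fingers": 0.3},
    {"delta_pos": [-0.3, -0.3, 10], "dr": [0, 0, 0], "fingers": 0.3},
    {"delta_pos": [-0.3, -0.3, 10], "dr": [0, 0, 0], "fingers": 0.3},
  ],
)

```text
time: 10.88
tool_pos: [0.4226, -0.3666, 0.0415]
tool_rot: [3.141, 0.001, 1.701]
contact_force: [0.3, -0.8, -0.1]
opening: 0.0503
grip_force: 25.0
```

step_arm(
  increments=[
    {"delta_pos": [0, 0, 1], "dr": [0, 0, 0], "fingers": 0.3},
    {"delta_pos": [0, 0, 2], "dr": [0, 0, 0], "fingers": 0.3},
    {"delta_pos": [0, 0, 2.5], "dr": [0, 0, 0], "fingers": 0.3},
    {"delta_pos": [0, 0, 2.9], "dr": [0, 0, 0], "fingers": 0.3},
    {"delta_pos": [0, 0, 2.9], "dr": [0, 0, 0], "fingers": 0.3},
  ],
)

```text
time: 11.5
tool_pos: [0.422, -0.366, 0.0113]
tool_rot: [-3.141, -0.0, 1.701]
contact_force: [0.4, 0.4, -0.7]
opening: 0.0503
grip_force: 25.0
```

step_arm(
  increments=[
    {"delta_pos": [0, 0, 0.1], "dr": [0, 0, 0], "fingers": 0.3},
    {"delta_pos": [0, 0, 0.1], "dr": [0, 0, 0], "fingers": -0.2},
    {"delta_pos": [0, 0, 0.1], "dr": [0, 0, 0], "fingers": -0.2},
    {"delta_pos": [0, 0, 0.1], "dr": [0, 0, 0], "fingers": -0.2},
    {"delta_pos": [0, 0, 0.1], "dr": [0, 0, 0], "fingers": -0.2},
  ],
)

```text
time: 12.12
tool_pos: [0.4221, -0.3661, 0.0107]
tool_rot: [3.141, 0.0, 1.701]
contact_force: [-0.0, 0.7, -0.2]
opening: 0.055
grip_force: 0.0
```

step_arm(
  increments=[
    {"delta_pos": [0, 0, -1], "dr": [0, 0, 0], "fingers": -0.2},
    {"delta_pos": [0, 0, -2.5], "dr": [0, 0, 0], "fingers": -0.2},
    {"delta_pos": [0, 0, -6], "dr": [0, 0, 0], "fingers": -0.2},
    {"delta_pos": [0, 0, -12], "dr": [0, 0, 0], "fingers": 0.2},
    {"delta_pos": [-7, 0, -15], "dr": [0, 0, 0], "fingers": 0.2},
  ],
)

```text
time: 12.75
tool_pos: [0.431, -0.4219, 0.161]
tool_rot: [3.138, 0.004, 1.705]
contact_force: [0.6, -0.6, 0.6]
opening: 0.04
grip_force: 0.0
```

Run:
```python
from h import *
from cell import robot,viewer
P=viewer.camera_params("wrist"); im=viewer.read_camera("wrist");cv2.imwrite("pics/w4.png",im[:,:,::-1])
s=robot.observe();print(s["tool_pos"],s["tool_rot"],s["opening"])
plan(s,.4105,-.262,.14,.131)
```

```text
[ 0.43189285 -0.43194053  0.16368933] [3.13478032 0.01544461 1.70098238] 0.0380306783962104
delta cm [17.16, 0.07, 2.1] dr [1.0, 0.4, 90.0] yaw 0.131
```

View pics/w4.png

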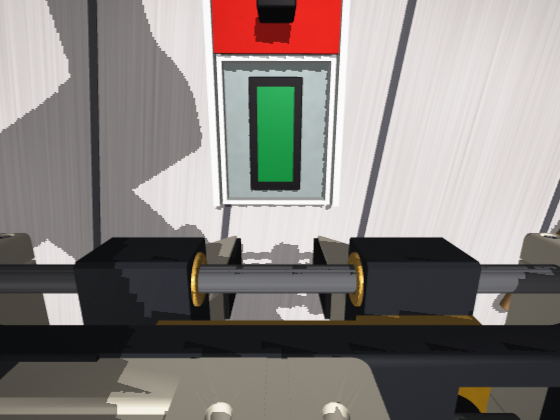

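The lens lies flat and centred in the bay at (275,133). I'll grip the tab across its 30 mm side, which needs no turn.

step_arm(
  increments=[
    {"delta_pos": [5, 0, 1], "dr": [0, 0, 0], "fingers": -0.1},
    {"delta_pos": [11, 0, 2], "dr": [0, 0, 0], "fingers": -0.1},
    {"delta_pos": [17.2, -0.1, 2], "dr": [0, 0, 0], "fingers": -0.1},
    {"delta_pos": [17.2, -0.1, 2], "dr": [0, 0, 0], "fingers": -0.1},
    {"delta_pos": [17.2, -0.1, 2], "dr": [0, 0, 0], "fingers": -0.1},
  ],
)

```text
time: 13.42
tool_pos: [0.4069, -0.2533, 0.1363]
tool_rot: [3.14, 0.002, 1.702]
contact_force: [-0.0, -0.3, 0.0]
opening: 0.0504
grip_force: 0.0
```

Run:
```python
from h import *
from cell import robot
s=robot.observe();print(s["tool_pos"],s["tool_rot"],s["opening"])
plan(s,.409,-.2615,.034,1.702)
```

```text
[ 0.40686931 -0.25328899  0.13634208] [3.13992214e+00 2.18973482e-03 1.70202425e+00] 0.05037552048737744
delta cm [-0.82, 0.09, 10.24] dr [0.1, 0.1, 0.0] yaw 1.702
```

step_arm(
  increments=[
    {"delta_pos": [-0.8, 0.1, 4], "dr": [0, 0, 0], "fingers": -0.1},
    {"delta_pos": [-0.8, 0.1, 8], "dr": [0, 0, 0], "fingers": -0.1},
    {"delta_pos": [-0.8, 0.1, 10.2], "dr": [0, 0, 0], "fingers": -0.1},
    {"delta_pos": [-0.8, 0.1, 10.2], "dr": [0, 0, 0], "fingers": -0.1},
    {"delta_pos": [-0.8, 0.1, 10.2], "dr": [0, 0, 0], "fingers": 0.6},
  ],
  newtons=20,
)

```text
time: 14.05
tool_pos: [0.4089, -0.2617, 0.0341]
tool_rot: [3.14, 0.001, 1.701]
contact_force: [-0.3, 0.6, 0.7]
opening: 0.0444
grip_force: 0.0
```

step_arm(
  increments=[
    {"delta_pos": [0, 0, 0], "dr": [0, 0, 0], "fingers": 0.6},
    {"delta_pos": [0, 0, 0], "dr": [0, 0, 0], "fingers": 0.6},
    {"delta_pos": [0, 0, 0], "dr": [0, 0, 0], "fingers": 0.6},
    {"delta_pos": [0, 0, 0], "dr": [0, 0, 0], "fingers": 0.6},
    {"delta_pos": [0, 0, 0], "dr": [0, 0, 0], "fingers": 0.6},
  ],
)

```text
time: 14.68
tool_pos: [0.409, -0.261, 0.0343]
tool_rot: [3.14, 0.002, 1.702]
contact_force: [0.9, -0.2, 7.2]
opening: 0.0297
grip_force: 20.0
```

step_arm(
  increments=[
    {"delta_pos": [-2, 0, 0], "dr": [0, 0, 0], "fingers": 0.6},
    {"delta_pos": [-4, 0, 0], "dr": [0, 0, 0], "fingers": 0.6},
    {"delta_pos": [-6, 0, 0], "dr": [0, 0, 0], "fingers": 0.6},
    {"delta_pos": [-8, 0, 0], "dr": [0, 0, 0], "fingers": 0.6},
    {"delta_pos": [-9, 0, 0], "dr": [0, 0, 0], "fingers": 0.6},
  ],
)

```text
time: 15.3
tool_pos: [0.4209, -0.3507, 0.0343]
tool_rot: [3.14, 0.002, 1.701]
contact_force: [2.6, 3.1, 7.4]
opening: 0.0295
grip_force: 20.0
```

step_arm(
  increments=[
    {"delta_pos": [-0.4, 0, 0], "dr": [0, 0, 0], "fingers": 0.6},
    {"delta_pos": [-0.8, 0, 0], "dr": [0, 0, 0], "fingers": 0.6},
    {"delta_pos": [-1.1, 0, 0], "dr": [0, 0, 0], "fingers": 0.6},
    {"delta_pos": [-1.4, 0, 0], "dr": [0, 0, 0], "fingers": 0.6},
    {"delta_pos": [-1.4, 0, 0], "dr": [0, 0, 0], "fingers": 0.6},
  ],
)

```text
time: 15.92
tool_pos: [0.4221, -0.3604, 0.0342]
tool_rot: [3.141, -0.005, 1.702]
contact_force: [2.9, 12.6, 14.8]
opening: 0.0298
grip_force: 20.0
```

step_arm(
  increments=[
    {"delta_pos": [0, 0, 0], "dr": [0, 0, 0], "fingers": 0},
    {"delta_pos": [0, 0, 0], "dr": [0, 0, 0], "fingers": 0},
    {"delta_pos": [0, 0, 0], "dr": [0, 0, 0], "fingers": 0},
    {"delta_pos": [0, 0, -5], "dr": [0, 0, 0], "fingers": 0},
    {"delta_pos": [0, 0, -11], "dr": [0, 0, 0], "fingers": 0},
  ],
)

```text
time: 16.55
tool_pos: [0.421, -0.3631, 0.1432]
tool_rot: [-3.14, -0.003, 1.701]
contact_force: [-0.2, -0.7, -0.1]
opening: 0.0461
grip_force: 0.0
```

Run:
```python
from h import *
from cell import robot
s=robot.observe();print(s["tool_pos"],s["tool_rot"],s["opening"])
plan(s,.4427,-.115,.19,1.703)
```

```text
[ 0.4209566  -0.3630829   0.14321808] [-3.13958258e+00 -2.89345338e-03  1.70095913e+00] 0.04610388113399137
delta cm [24.33, 5.37, -4.62] dr [-0.1, -0.2, -0.1] yaw 1.703
```

step_arm(
  increments=[
    {"delta_pos": [6, 1.3, -2], "dr": [0, 0, 0], "fingers": 0},
    {"delta_pos": [12, 2.7, -4.6], "dr": [0, 0, 0], "fingers": 0},
    {"delta_pos": [18, 4, -4.6], "dr": [0, 0, 0], "fingers": 0},
    {"delta_pos": [24.3, 5.4, -4.6], "dr": [0, 0, 0], "fingers": 0},
    {"delta_pos": [24.3, 5.4, -4.6], "dr": [0, 0, 0], "fingers": 0},
  ],
)

```text
time: 17.18
tool_pos: [0.4433, -0.1124, 0.1894]
tool_rot: [-3.142, -0.001, 1.706]
contact_force: [-0.6, 0.1, -0.5]
opening: 0.0456
grip_force: 0.0
```

```bash
cat >> h.py <<'E'
def see(kind,guess,name,z,yaw):
    from cell import robot,viewer
    P=viewer.camera_params("wrist"); im=viewer.read_camera("wrist"); s=robot.observe()
    M,h=(NOZ,.0325) if kind=="noz" else (CUP,.025)
    m=blob(masks(im)[kind],proj(P,[[*guess,h]])[0]); f,c=fit(M,[(P,m)],guess,False)
    o=im[:,:,::-1].copy(); pts=cv2.convexHull(proj(P,place(M,[f[0],f[1],0])).astype(np.int32)); cv2.polylines(o,[pts],True,(255,255,0),1)
    cv2.imwrite(f"pics/{name}.png",o); print(kind,f[:2],c,m.sum(),"tool",s["tool_pos"].round(4)); plan(s,f[0],f[1],z,yaw)
E
python3 -c "
from h import *
see('noz',(.4427,-.11),'n1',.02,1.703)"
```

```text
noz [ 0.4431 -0.1098] 0.027 439 tool [ 0.4436 -0.1136  0.1894]
delta cm [0.38, -0.0, 16.94] dr [0.0, -0.0, 0.1] yaw 1.703
```

View pics/n1.png

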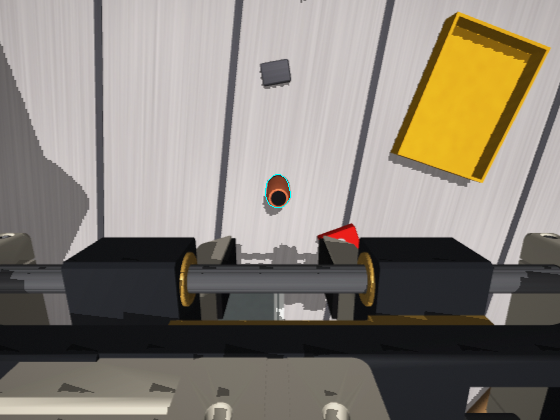

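The fit sits exactly on the nozzle at (278,190).

step_arm(
  increments=[
    {"delta_pos": [0.4, 0, 5], "dr": [0, 0, 0], "fingers": 0},
    {"delta_pos": [0.4, 0, 10], "dr": [0, 0, 0], "fingers": 0},
    {"delta_pos": [0.4, 0, 15], "dr": [0, 0, 0], "fingers": 0},
    {"delta_pos": [0.4, 0, 16.9], "dr": [0, 0, 0], "fingers": 0},
    {"delta_pos": [0.4, 0, 16.9], "dr": [0, 0, 0], "fingers": 0},
  ],
  newtons=20,
)

```text
time: 17.85
tool_pos: [0.4422, -0.1126, 0.0188]
tool_rot: [-3.139, -0.002, 1.7]
contact_force: [-0.2, -0.9, 0.3]
opening: 0.0456
grip_force: 0.0
```

step_arm(
  increments=[
    {"delta_pos": [0, 0, 0], "dr": [0, 0, 0], "fingers": 0.7},
    {"delta_pos": [0, 0, 0], "dr": [0, 0, 0], "fingers": 0.7},
    {"delta_pos": [0, 0, 0], "dr": [0, 0, 0], "fingers": 0.7},
    {"delta_pos": [0, 0, 0], "dr": [0, 0, 0], "fingers": 0.7},
    {"delta_pos": [0, 0, 0], "dr": [0, 0, 0], "fingers": 0.7},
  ],
)

```text
time: 18.48
tool_pos: [0.4439, -0.112, 0.0212]
tool_rot: [3.14, 0.001, 1.702]
contact_force: [-0.3, -1.2, 6.9]
opening: 0.0243
grip_force: 20.0
```

step_arm(
  increments=[
    {"delta_pos": [0, 0, -2], "dr": [0, 0, 0], "fingers": 0.7},
    {"delta_pos": [0, 0, -5], "dr": [0, 0, 0], "fingers": 0.7},
    {"delta_pos": [0, 0, -10], "dr": [0, 0, 0], "fingers": 0.7},
    {"delta_pos": [0, 0, -10], "dr": [0, 0, 0], "fingers": 0.7},
    {"delta_pos": [0, 0, -10], "dr": [0, 0, 0], "fingers": 0.7},
  ],
)

```text
time: 19.1
tool_pos: [0.4425, -0.1113, 0.1198]
tool_rot: [-3.141, -0.0, 1.702]
contact_force: [-0.6, -0.4, -1.1]
opening: 0.0244
grip_force: 20.0
```

Run:
```python
from h import *
from cell import robot
s=robot.observe();print(s["tool_pos"],s["tool_rot"],s["opening"],s["grip_force"])
c,d=np.cos(.132),np.sin(.132)
for l in(-.032,.032): 
    t=(.4152-d*l,.288+c*l); print(t); plan(s,*t,.12,1.703)
```

```text
[ 0.44253714 -0.11127002  0.11975187] [-3.14094549e+00 -4.54712413e-04  1.70158379e+00] 0.024435293054868794 19.982419566367753
(np.float64(0.419411744186139), np.float64(0.2562783794406634))
delta cm [36.74, 2.5, -0.01] dr [-0.0, -0.0, -0.1] yaw 1.703
(np.float64(0.410988255813861), np.float64(0.31972162055933656))
delta cm [43.14, 2.49, -0.01] dr [-0.0, -0.0, -0.1] yaw 1.703
```

step_arm(
  increments=[
    {"delta_pos": [6, 0.4, 0], "dr": [0, 0, 0], "fingers": 0.7},
    {"delta_pos": [12, 0.8, 0], "dr": [0, 0, 0], "fingers": 0.7},
    {"delta_pos": [18, 1.2, 0], "dr": [0, 0, 0], "fingers": 0.7},
    {"delta_pos": [24, 1.6, 0], "dr": [0, 0, 0], "fingers": 0.7},
    {"delta_pos": [30, 2, 0], "dr": [0, 0, 0], "fingers": 0.7},
  ],
)

```text
time: 19.73
tool_pos: [0.4225, 0.1901, 0.1187]
tool_rot: [-3.139, 0.0, 1.701]
contact_force: [1.7, 0.1, -1.5]
opening: 0.0243
grip_force: 20.0
```

step_arm(
  increments=[
    {"delta_pos": [6, 0.2, 0], "dr": [0, 0, 0], "fingers": 0.7},
    {"delta_pos": [13.1, 0.5, 0], "dr": [0, 0, 0], "fingers": 0.7},
    {"delta_pos": [13.1, 0.5, 0], "dr": [0, 0, 0], "fingers": 0.7},
    {"delta_pos": [13.1, 0.5, 0], "dr": [0, 0, 0], "fingers": 0.7},
    {"delta_pos": [13.1, 0.5, 0], "dr": [0, 0, 0], "fingers": 0.7},
  ],
)

```text
time: 20.35
tool_pos: [0.4116, 0.3175, 0.1195]
tool_rot: [-3.14, 0.001, 1.7]
contact_force: [0.2, -0.9, -1.4]
opening: 0.0244
grip_force: 20.0
```

Run:
```python
from h import *
from cell import robot,viewer
P=viewer.camera_params("wrist"); im=viewer.read_camera("wrist"); s=robot.observe();print(s["tool_pos"],s["tool_rot"],s["opening"],s["grip_force"])
o=im[:,:,::-1].copy()
q=proj(P,place(box(.1,.14,.022,.022)[::2],[.4152,.288,.132]))
cv2.polylines(o,[cv2.convexHull(q.astype(np.int32))],True,(255,255,0),1); cv2.imwrite("pics/t1.png",o)
plan(s,.411,.3197,.026,1.703)
```

```text
[0.4118584  0.31746988 0.11980007] [-3.14050056e+00  7.62221618e-04  1.69955692e+00] 0.024311248346840543 19.982507553650066
delta cm [0.24, -0.05, 9.38] dr [-0.1, 0.0, -0.2] yaw 1.703
```

View pics/t1.png

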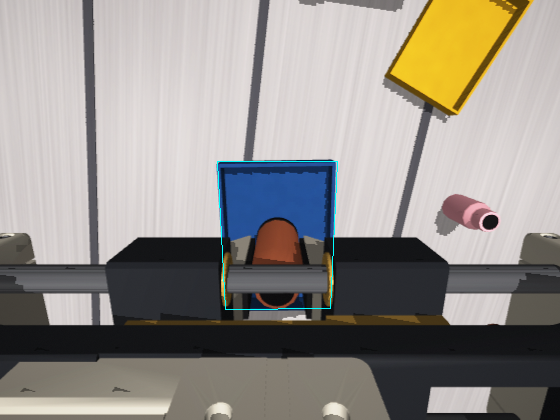

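The blue tray's outline matches the model, and the nozzle hangs over its inside. Lowering and releasing.

step_arm(
  increments=[
    {"delta_pos": [0.2, 0, 4], "dr": [0, 0, 0], "fingers": 0.7},
    {"delta_pos": [0.2, 0, 7.5], "dr": [0, 0, 0], "fingers": 0.7},
    {"delta_pos": [0.2, 0, 9], "dr": [0, 0, 0], "fingers": 0.7},
    {"delta_pos": [0.2, 0, 9.5], "dr": [0, 0, 0], "fingers": 0.7},
    {"delta_pos": [0.2, 0, 9.6], "dr": [0, 0, 0], "fingers": 0.7},
  ],
)

```text
time: 21.02
tool_pos: [0.4122, 0.321, 0.025]
tool_rot: [3.14, -0.0, 1.701]
contact_force: [0.5, -0.0, -0.5]
opening: 0.0243
grip_force: 20.0
```

step_arm(
  increments=[
    {"delta_pos": [0, 0, 0], "dr": [0, 0, 0], "fingers": 0.7},
    {"delta_pos": [0, 0, 0], "dr": [0, 0, 0], "fingers": 0.7},
    {"delta_pos": [0, 0, 0], "dr": [0, 0, 0], "fingers": 0.1},
    {"delta_pos": [0, 0, 0], "dr": [0, 0, 0], "fingers": 0.1},
    {"delta_pos": [0, 0, 0], "dr": [0, 0, 0], "fingers": 0.1},
  ],
)

```text
time: 21.65
tool_pos: [0.4116, 0.321, 0.0244]
tool_rot: [3.141, -0.0, 1.701]
contact_force: [-0.3, 0.2, 0.3]
opening: 0.041
grip_force: 0.0
```

step_arm(
  increments=[
    {"delta_pos": [0, 0, -3], "dr": [0, 0, 0], "fingers": 0.1},
    {"delta_pos": [0, 0, -8], "dr": [0, 0, 0], "fingers": 0.1},
    {"delta_pos": [0, 0, -14], "dr": [0, 0, 0], "fingers": 0.1},
    {"delta_pos": [0, 0, -17], "dr": [0, 0, 0], "fingers": 0.1},
    {"delta_pos": [0, 0, -17], "dr": [0, 0, 0], "fingers": 0.1},
  ],
)

```text
time: 22.28
tool_pos: [0.4126, 0.3217, 0.1968]
tool_rot: [3.136, -0.002, 1.702]
contact_force: [-0.1, -0.1, -1.0]
opening: 0.0408
grip_force: 0.0
```

Run:
```python
from h import *
from cell import robot
plan(robot.observe(),.6525,.2,.19,1.703)
```

```text
delta cm [-15.19, 22.19, 0.77] dr [0.3, -0.1, -0.1] yaw 1.703
```

step_arm(
  increments=[
    {"delta_pos": [-3.4, 5, 0.7], "dr": [0, 0, 0], "fingers": 0},
    {"delta_pos": [-6.8, 10, 0.7], "dr": [0, 0, 0], "fingers": 0},
    {"delta_pos": [-10.2, 15, 0.7], "dr": [0, 0, 0], "fingers": 0},
    {"delta_pos": [-13.6, 20, 0.7], "dr": [0, 0, 0], "fingers": 0},
    {"delta_pos": [-15.2, 22.2, 0.7], "dr": [0, 0, 0], "fingers": 0},
  ],
)

```text
time: 22.9
tool_pos: [0.6531, 0.1967, 0.1843]
tool_rot: [-3.139, 0.001, 1.699]
contact_force: [-0.2, 0.9, -0.4]
opening: 0.0458
grip_force: 0.0
```

```bash
python3 -c "
from h import *
see('noz',(.6525,.2055),'n2',.02,1.703)"
```

```text
noz [0.6533 0.2051] 0.027 439 tool [0.6548 0.1952 0.184 ]
delta cm [1.03, 0.01, 16.4] dr [-0.1, 0.1, -0.3] yaw 1.703
```

step_arm(
  increments=[
    {"delta_pos": [1, 0, 5], "dr": [0, 0, 0], "fingers": 0},
    {"delta_pos": [1, 0, 10], "dr": [0, 0, 0], "fingers": 0},
    {"delta_pos": [1, 0, 14], "dr": [0, 0, 0], "fingers": 0},
    {"delta_pos": [1, 0, 16.3], "dr": [0, 0, 0], "fingers": 0},
    {"delta_pos": [1, 0, 16.3], "dr": [0, 0, 0], "fingers": 0},
  ],
  newtons=20,
)

```text
time: 23.58
tool_pos: [0.6474, 0.2088, 0.0205]
tool_rot: [-3.134, 0.0, 1.702]
contact_force: [-1.1, -0.1, 0.3]
opening: 0.046
grip_force: 0.0
```

step_arm(
  increments=[
    {"delta_pos": [0, 0, 0], "dr": [0, 0, 0], "fingers": 0.7},
    {"delta_pos": [0, 0, 0], "dr": [0, 0, 0], "fingers": 0.7},
    {"delta_pos": [0, 0, 0], "dr": [0, 0, 0], "fingers": 0.7},
    {"delta_pos": [0, 0, 0], "dr": [0, 0, 0], "fingers": 0.7},
    {"delta_pos": [0, 0, 0], "dr": [0, 0, 0], "fingers": 0.7},
  ],
)

```text
time: 24.2
tool_pos: [0.6509, 0.2093, 0.0256]
tool_rot: [3.139, -0.0, 1.701]
contact_force: [-0.0, 0.5, 5.2]
opening: 0.0244
grip_force: 19.8
```

step_arm(
  increments=[
    {"delta_pos": [0, 0, -3], "dr": [0, 0, 0], "fingers": 0.7},
    {"delta_pos": [0, 0, -8], "dr": [0, 0, 0], "fingers": 0.7},
    {"delta_pos": [0, 0, -13], "dr": [0, 0, 0], "fingers": 0.7},
    {"delta_pos": [0, 0, -13], "dr": [0, 0, 0], "fingers": 0.7},
    {"delta_pos": [0, 0, -13], "dr": [0, 0, 0], "fingers": 0.7},
  ],
)

```text
time: 24.82
tool_pos: [0.6494, 0.2089, 0.1533]
tool_rot: [-3.14, 0.0, 1.701]
contact_force: [-0.7, 0.4, -0.9]
opening: 0.0245
grip_force: 19.8
```

Run:
```python
from h import *
from cell import robot
s=robot.observe();print(s["tool_pos"])
plan(s,.4194,.2555,.15,1.703)
```

```text
[0.64937741 0.20893076 0.15330956]
delta cm [7.61, -22.19, 0.37] dr [-0.1, 0.0, -0.1] yaw 1.703
```

step_arm(
  increments=[
    {"delta_pos": [1.7, -5, 0.3], "dr": [0, 0, 0], "fingers": 0.7},
    {"delta_pos": [3.4, -10, 0.3], "dr": [0, 0, 0], "fingers": 0.7},
    {"delta_pos": [5.1, -15, 0.3], "dr": [0, 0, 0], "fingers": 0.7},
    {"delta_pos": [6.8, -20, 0.3], "dr": [0, 0, 0], "fingers": 0.7},
    {"delta_pos": [7.6, -22.2, 0.3], "dr": [0, 0, 0], "fingers": 0.7},
  ],
)

```text
time: 25.45
tool_pos: [0.4161, 0.2553, 0.1495]
tool_rot: [-3.136, 0.001, 1.703]
contact_force: [1.1, -0.1, -0.3]
opening: 0.0244
grip_force: 19.8
```

step_arm(
  increments=[
    {"delta_pos": [0, 0, 3], "dr": [0, 0, 0], "fingers": 0.7},
    {"delta_pos": [0, 0, 6], "dr": [0, 0, 0], "fingers": 0.7},
    {"delta_pos": [0, 0, 9], "dr": [0, 0, 0], "fingers": 0.7},
    {"delta_pos": [0, 0, 10], "dr": [0, 0, 0], "fingers": 0.7},
    {"delta_pos": [0, 0, 10], "dr": [0, 0, 0], "fingers": 0.7},
  ],
)

```text
time: 26.08
tool_pos: [0.4194, 0.2552, 0.0504]
tool_rot: [-3.139, 0.001, 1.701]
contact_force: [0.8, -0.4, -0.5]
opening: 0.0245
grip_force: 19.8
```

Run:
```python
from h import *
from cell import robot,viewer
im=viewer.read_camera("wrist"); s=robot.observe();print(s["tool_pos"])
cv2.imwrite("pics/t2.png",im[:,:,::-1])
plan(s,.4194,.2555,.0285,1.703)
```

```text
[0.42005976 0.25550035 0.05123402]
delta cm [0.01, -0.06, 2.27] dr [-0.0, 0.0, -0.1] yaw 1.703
```

View pics/t2.png

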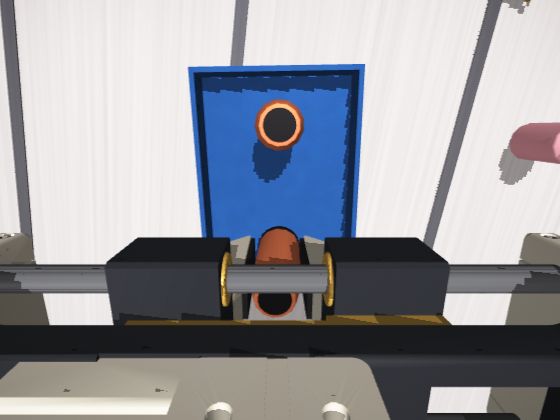

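The first nozzle stands upright at (280,125) in the blue tray. Now lowering the second.

step_arm(
  increments=[
    {"delta_pos": [0, 0, 1], "dr": [0, 0, 0], "fingers": 0.7},
    {"delta_pos": [0, 0, 1.8], "dr": [0, 0, 0], "fingers": 0.7},
    {"delta_pos": [0, 0, 2.2], "dr": [0, 0, 0], "fingers": 0.7},
    {"delta_pos": [0, 0, 2.3], "dr": [0, 0, 0], "fingers": 0.7},
    {"delta_pos": [0, 0, 2.3], "dr": [0, 0, 0], "fingers": 0.7},
  ],
)

```text
time: 26.75
tool_pos: [0.4202, 0.2556, 0.0285]
tool_rot: [3.141, -0.0, 1.701]
contact_force: [-0.6, -0.4, 1.4]
opening: 0.0245
grip_force: 19.8
```

step_arm(
  increments=[
    {"delta_pos": [0, 0, 0], "dr": [0, 0, 0], "fingers": 0.1},
    {"delta_pos": [0, 0, 0], "dr": [0, 0, 0], "fingers": 0.1},
    {"delta_pos": [0, 0, 0], "dr": [0, 0, 0], "fingers": 0.1},
    {"delta_pos": [0, 0, -5], "dr": [0, 0, 0], "fingers": 0.1},
    {"delta_pos": [0, 0, -11], "dr": [0, 0, 0], "fingers": 0.1},
  ],
)

```text
time: 27.38
tool_pos: [0.4193, 0.2551, 0.1386]
tool_rot: [-3.139, 0.001, 1.701]
contact_force: [0.9, 0.3, -0.7]
opening: 0.041
grip_force: 0.0
```

Run:
```python
from h import *
from cell import robot
plan(robot.observe(),.577,.33,.18,1.397)
```

```text
delta cm [5.37, 16.6, -4.2] dr [-0.2, 0.1, 17.4] yaw 1.397
```

step_arm(
  increments=[
    {"delta_pos": [1, 3, -3], "dr": [0, 0, 5], "fingers": 0},
    {"delta_pos": [2.5, 8, -4.2], "dr": [0, 0, 12], "fingers": 0},
    {"delta_pos": [4.4, 13.5, -4.2], "dr": [0, 0, 17.4], "fingers": 0},
    {"delta_pos": [5.4, 16.6, -4.2], "dr": [0, 0, 17.4], "fingers": 0},
    {"delta_pos": [5.4, 16.6, -4.2], "dr": [0, 0, 17.4], "fingers": 0},
  ],
)

```text
time: 28.0
tool_pos: [0.5788, 0.331, 0.1788]
tool_rot: [-3.141, 0.0, 1.398]
contact_force: [-0.3, -0.6, -0.4]
opening: 0.0462
grip_force: 0.0
```

```bash
python3 -c "
from h import *
see('cup',(.577,.335),'c1',.008,1.397)"
```

```text
cup [0.5758 0.3351] 0.032 380 tool [0.5775 0.3306 0.1791]
delta cm [0.43, -0.22, 17.11] dr [-0.1, 0.1, 0.0] yaw 1.397
```

View pics/c1.png

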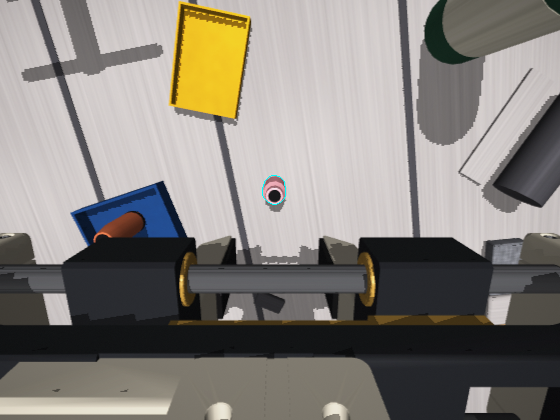

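The fit matches the cup at (273,190). Gripping it.

step_arm(
  increments=[
    {"delta_pos": [0.4, -0.2, 5], "dr": [0, 0, 0], "fingers": 0},
    {"delta_pos": [0.4, -0.2, 10], "dr": [0, 0, 0], "fingers": 0},
    {"delta_pos": [0.4, -0.2, 15], "dr": [0, 0, 0], "fingers": 0},
    {"delta_pos": [0.4, -0.2, 17], "dr": [0, 0, 0], "fingers": 0},
    {"delta_pos": [0.4, -0.2, 17], "dr": [0, 0, 0], "fingers": 0},
  ],
  newtons=15,
)

```text
time: 28.68
tool_pos: [0.5755, 0.3346, 0.0099]
tool_rot: [-3.14, 0.001, 1.398]
contact_force: [0.1, -0.3, 0.2]
opening: 0.0465
grip_force: 0.0
```

step_arm(
  increments=[
    {"delta_pos": [0, 0, 0], "dr": [0, 0, 0], "fingers": 0.7},
    {"delta_pos": [0, 0, 0], "dr": [0, 0, 0], "fingers": 0.7},
    {"delta_pos": [0, 0, 0], "dr": [0, 0, 0], "fingers": 0.7},
    {"delta_pos": [0, 0, 0], "dr": [0, 0, 0], "fingers": 0.7},
    {"delta_pos": [0, 0, 0], "dr": [0, 0, 0], "fingers": 0.7},
  ],
)

```text
time: 29.3
tool_pos: [0.5771, 0.3354, 0.0119]
tool_rot: [3.139, -0.001, 1.398]
contact_force: [-1.1, -0.4, 6.2]
opening: 0.0232
grip_force: 15.0
```

step_arm(
  increments=[
    {"delta_pos": [0, 0, -3], "dr": [0, 0, 0], "fingers": 0.7},
    {"delta_pos": [0, 0, -8], "dr": [0, 0, 0], "fingers": 0.7},
    {"delta_pos": [0, 0, -13], "dr": [0, 0, 0], "fingers": 0.7},
    {"delta_pos": [0, 0, -13], "dr": [0, 0, 0], "fingers": 0.7},
    {"delta_pos": [0, 0, -13], "dr": [0, 0, 0], "fingers": 0.7},
  ],
)

```text
time: 29.92
tool_pos: [0.5759, 0.3348, 0.1398]
tool_rot: [-3.141, 0.0, 1.398]
contact_force: [0.4, -0.3, -1.4]
opening: 0.023
grip_force: 15.0
```

Run:
```python
from h import *
from cell import robot
s=robot.observe();print(s["tool_pos"],s["grip_force"])
c,d=np.cos(-.175),np.sin(-.175)
for l in(-.032,.032): 
    t=(.6245-d*l,.0065+c*l); print(np.round(t,4)); plan(s,*t,.14,1.396)
```

```text
[0.57591062 0.33479627 0.13981134] 14.999266512095346
[ 0.6189 -0.025 ]
delta cm [-34.7, 10.43, -0.01] dr [-0.0, 0.0, 0.1] yaw 1.396
[0.6301 0.038 ]
delta cm [-28.3, 10.44, -0.01] dr [-0.0, 0.0, 0.1] yaw 1.396
```

step_arm(
  increments=[
    {"delta_pos": [-5.7, 1.7, 0], "dr": [0, 0, 0], "fingers": 0.7},
    {"delta_pos": [-11.4, 3.4, 0], "dr": [0, 0, 0], "fingers": 0.7},
    {"delta_pos": [-17.1, 5.1, 0], "dr": [0, 0, 0], "fingers": 0.7},
    {"delta_pos": [-22.8, 6.8, 0], "dr": [0, 0, 0], "fingers": 0.7},
    {"delta_pos": [-28.5, 8.5, 0], "dr": [0, 0, 0], "fingers": 0.7},
  ],
)

```text
time: 30.55
tool_pos: [0.61, 0.0378, 0.1383]
tool_rot: [-3.138, 0.0, 1.398]
contact_force: [0.8, 0.4, -0.1]
opening: 0.0235
grip_force: 15.0
```

step_arm(
  increments=[
    {"delta_pos": [-4, 1.2, 0], "dr": [0, 0, 0], "fingers": 0.7},
    {"delta_pos": [-6.2, 1.9, 0], "dr": [0, 0, 0], "fingers": 0.7},
    {"delta_pos": [-6.2, 1.9, 0], "dr": [0, 0, 0], "fingers": 0.7},
    {"delta_pos": [-6.2, 1.9, 0], "dr": [0, 0, 0], "fingers": 0.7},
    {"delta_pos": [-6.2, 1.9, 0], "dr": [0, 0, 0], "fingers": 0.7},
  ],
)

```text
time: 31.18
tool_pos: [0.6189, -0.023, 0.1402]
tool_rot: [-3.141, -0.0, 1.4]
contact_force: [0.5, -0.7, -0.4]
opening: 0.0234
grip_force: 15.0
```

Run:
```python
from h import *
from cell import robot,viewer
P=viewer.camera_params("wrist"); im=viewer.read_camera("wrist"); s=robot.observe();print(s["tool_pos"],s["tool_rot"],s["opening"],s["grip_force"])
o=im[:,:,::-1].copy()
q=proj(P,place(box(.1,.14,.022,.022)[::2],[.6245,.0065,-.175]))
cv2.polylines(o,[cv2.convexHull(q.astype(np.int32))],True,(255,0,0),1); cv2.imwrite("pics/t3.png",o)
plan(s,.6189,-.025,.015,1.396)
```

```text
[ 0.61898368 -0.02317139  0.14030289] [-3.14157946e+00 -1.79322782e-04  1.39976810e+00] 0.023538102487735853 14.999436011148646
delta cm [-0.18, 0.02, 12.53] dr [-0.0, -0.0, 0.2] yaw 1.396
```

View pics/t3.png

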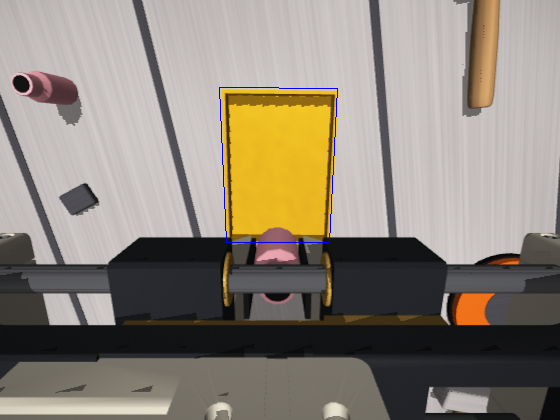

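step_arm(
  increments=[
    {"delta_pos": [-0.2, 0, 5], "dr": [0, 0, 0], "fingers": 0.7},
    {"delta_pos": [-0.2, 0, 9], "dr": [0, 0, 0], "fingers": 0.7},
    {"delta_pos": [-0.2, 0, 11.5], "dr": [0, 0, 0], "fingers": 0.7},
    {"delta_pos": [-0.2, 0, 12.3], "dr": [0, 0, 0], "fingers": 0.7},
    {"delta_pos": [-0.2, 0, 12.5], "dr": [0, 0, 0], "fingers": 0.7},
  ],
)

```text
time: 31.85
tool_pos: [0.619, -0.0263, 0.0156]
tool_rot: [3.141, -0.0, 1.398]
contact_force: [-0.3, -0.2, -0.7]
opening: 0.0233
grip_force: 15.0
```

step_arm(
  increments=[
    {"delta_pos": [0, 0, 0], "dr": [0, 0, 0], "fingers": 0.7},
    {"delta_pos": [0, 0, 0], "dr": [0, 0, 0], "fingers": 0.7},
    {"delta_pos": [0, 0, 0], "dr": [0, 0, 0], "fingers": 0.25},
    {"delta_pos": [0, 0, 0], "dr": [0, 0, 0], "fingers": 0.25},
    {"delta_pos": [0, 0, 0], "dr": [0, 0, 0], "fingers": 0.25},
  ],
)

```text
time: 32.48
tool_pos: [0.6188, -0.0268, 0.0154]
tool_rot: [3.141, 0.0, 1.398]
contact_force: [0.9, 0.3, 0.7]
opening: 0.0344
grip_force: 0.0
```

step_arm(
  increments=[
    {"delta_pos": [0, 0, -2], "dr": [0, 0, 0], "fingers": 0.25},
    {"delta_pos": [0, 0, -6], "dr": [0, 0, 0], "fingers": 0.25},
    {"delta_pos": [0, 0, -12], "dr": [0, 0, 0], "fingers": 0.1},
    {"delta_pos": [0, 0, -16.5], "dr": [0, 0, 0], "fingers": 0},
    {"delta_pos": [0, 0, -16.5], "dr": [0, 0, 0], "fingers": 0},
  ],
)

```text
time: 33.1
tool_pos: [0.6208, -0.027, 0.1849]
tool_rot: [3.133, -0.0, 1.398]
contact_force: [-0.6, -0.7, -0.4]
opening: 0.0456
grip_force: 0.0
```

Run:
```python
from h import *
from cell import robot
plan(robot.observe(),.4425,.107,.18,1.396)
```

```text
delta cm [10.13, -19.88, 0.31] dr [0.5, -0.0, 0.1] yaw 1.396
```

step_arm(
  increments=[
    {"delta_pos": [2.5, -5, 0.3], "dr": [0, 0, 0], "fingers": 0},
    {"delta_pos": [5, -10, 0.3], "dr": [0, 0, 0], "fingers": 0},
    {"delta_pos": [7.5, -15, 0.3], "dr": [0, 0, 0], "fingers": 0},
    {"delta_pos": [10.1, -19.9, 0.3], "dr": [0, 0, 0], "fingers": 0},
    {"delta_pos": [10.1, -19.9, 0.3], "dr": [0, 0, 0], "fingers": 0},
  ],
)

```text
time: 33.72
tool_pos: [0.4366, 0.1087, 0.1764]
tool_rot: [-3.138, 0.0, 1.401]
contact_force: [0.8, -0.9, -0.0]
opening: 0.0456
grip_force: 0.0
```

```bash
python3 -c "
from h import *
see('cup',(.4425,.111),'c2',.009,1.396)"
```

```text
cup [0.4432 0.1084] 0.033 411 tool [0.4388 0.1077 0.1768]
delta cm [0.15, 0.43, 16.78] dr [-0.0, 0.0, 0.2] yaw 1.396
```

step_arm(
  increments=[
    {"delta_pos": [0.1, 0.2, 5], "dr": [0, 0, 0], "fingers": 0},
    {"delta_pos": [0.1, 0.2, 10], "dr": [0, 0, 0], "fingers": 0},
    {"delta_pos": [0.1, 0.2, 15], "dr": [0, 0, 0], "fingers": 0},
    {"delta_pos": [0.1, 0.2, 16.9], "dr": [0, 0, 0], "fingers": 0},
    {"delta_pos": [0.1, 0.2, 16.9], "dr": [0, 0, 0], "fingers": 0},
  ],
  newtons=15,
)

```text
time: 34.4
tool_pos: [0.4419, 0.1068, 0.0064]
tool_rot: [-3.138, 0.001, 1.397]
contact_force: [-0.3, -1.0, -0.2]
opening: 0.0459
grip_force: 0.0
```

step_arm(
  increments=[
    {"delta_pos": [0, 0, 0], "dr": [0, 0, 0], "fingers": 0.7},
    {"delta_pos": [0, 0, 0], "dr": [0, 0, 0], "fingers": 0.7},
    {"delta_pos": [0, 0, 0], "dr": [0, 0, 0], "fingers": 0.7},
    {"delta_pos": [0, 0, 0], "dr": [0, 0, 0], "fingers": 0.7},
    {"delta_pos": [0, 0, 0], "dr": [0, 0, 0], "fingers": 0.7},
  ],
)

```text
time: 35.02
tool_pos: [0.4431, 0.1077, 0.0091]
tool_rot: [3.139, -0.0, 1.398]
contact_force: [0.1, -1.9, 6.6]
opening: 0.0237
grip_force: 15.0
```

step_arm(
  increments=[
    {"delta_pos": [0, 0, -3], "dr": [0, 0, 0], "fingers": 0.7},
    {"delta_pos": [0, 0, -8], "dr": [0, 0, 0], "fingers": 0.7},
    {"delta_pos": [0, 0, -13], "dr": [0, 0, 0], "fingers": 0.7},
    {"delta_pos": [0, 0, -13], "dr": [0, 0, 0], "fingers": 0.7},
    {"delta_pos": [0, 0, -13], "dr": [0, 0, 0], "fingers": 0.7},
  ],
)

```text
time: 35.65
tool_pos: [0.4416, 0.1077, 0.1378]
tool_rot: [-3.141, 0.0, 1.398]
contact_force: [0.2, -0.9, -0.3]
opening: 0.0234
grip_force: 15.0
```

Run:
```python
from h import *
from cell import robot
s=robot.observe();print(s["tool_pos"],s["grip_force"])
plan(s,.630,.036,.14,1.396)
```

```text
[0.44157711 0.10767863 0.13779867] 14.999902342096902
delta cm [-3.82, 19.79, -0.23] dr [-0.0, 0.0, 0.1] yaw 1.396
```

step_arm(
  increments=[
    {"delta_pos": [-1, 5, 0], "dr": [0, 0, 0], "fingers": 0.7},
    {"delta_pos": [-2, 10, 0], "dr": [0, 0, 0], "fingers": 0.7},
    {"delta_pos": [-3, 15, 0], "dr": [0, 0, 0], "fingers": 0.7},
    {"delta_pos": [-3.8, 19.8, 0], "dr": [0, 0, 0], "fingers": 0.7},
    {"delta_pos": [-3.8, 19.8, 0], "dr": [0, 0, 0], "fingers": 0.7},
  ],
)

```text
time: 36.28
tool_pos: [0.6319, 0.0347, 0.1348]
tool_rot: [-3.138, 0.001, 1.396]
contact_force: [-0.9, 0.2, -1.2]
opening: 0.0236
grip_force: 15.0
```

step_arm(
  increments=[
    {"delta_pos": [0, 0, 2], "dr": [0, 0, 0], "fingers": 0.7},
    {"delta_pos": [0, 0, 5], "dr": [0, 0, 0], "fingers": 0.7},
    {"delta_pos": [0, 0, 8], "dr": [0, 0, 0], "fingers": 0.7},
    {"delta_pos": [0, 0, 8], "dr": [0, 0, 0], "fingers": 0.7},
    {"delta_pos": [0, 0, 8], "dr": [0, 0, 0], "fingers": 0.7},
  ],
)

```text
time: 36.9
tool_pos: [0.6306, 0.0364, 0.0587]
tool_rot: [-3.142, -0.0, 1.398]
contact_force: [0.1, -0.1, 0.5]
opening: 0.0237
grip_force: 15.0
```

Run:
```python
from h import *
from cell import robot
s=robot.observe();print(s["tool_pos"],s["grip_force"])
plan(s,.630,.036,.0121,1.396)
```

```text
[0.63056686 0.03643702 0.05867195] 14.999908810132183
delta cm [-0.05, -0.05, 4.66] dr [-0.0, -0.0, 0.1] yaw 1.396
```

step_arm(
  increments=[
    {"delta_pos": [0, 0, 2], "dr": [0, 0, 0], "fingers": 0.7},
    {"delta_pos": [0, 0, 3.8], "dr": [0, 0, 0], "fingers": 0.7},
    {"delta_pos": [0, 0, 4.5], "dr": [0, 0, 0], "fingers": 0.7},
    {"delta_pos": [0, 0, 4.7], "dr": [0, 0, 0], "fingers": 0.7},
    {"delta_pos": [0, 0, 4.7], "dr": [0, 0, 0], "fingers": 0.7},
  ],
)

```text
time: 37.52
tool_pos: [0.6308, 0.0362, 0.0121]
tool_rot: [3.141, -0.0, 1.398]
contact_force: [-2.3, 0.5, 3.9]
opening: 0.0236
grip_force: 15.0
```

step_arm(
  increments=[
    {"delta_pos": [0, 0, 0], "dr": [0, 0, 0], "fingers": 0.7},
    {"delta_pos": [0, 0, 0], "dr": [0, 0, 0], "fingers": 0.7},
    {"delta_pos": [0, 0, 0], "dr": [0, 0, 0], "fingers": 0.25},
    {"delta_pos": [0, 0, 0], "dr": [0, 0, 0], "fingers": 0.25},
    {"delta_pos": [0, 0, 0], "dr": [0, 0, 0], "fingers": 0.25},
  ],
)

```text
time: 38.15
tool_pos: [0.6308, 0.0361, 0.0111]
tool_rot: [3.141, -0.0, 1.398]
contact_force: [0.3, 1.2, -0.3]
opening: 0.0344
grip_force: 0.0
```

step_arm(
  increments=[
    {"delta_pos": [0, 0, -2], "dr": [0, 0, 0], "fingers": 0.25},
    {"delta_pos": [0, 0, -6], "dr": [0, 0, 0], "fingers": 0.25},
    {"delta_pos": [0, 0, -12], "dr": [0, 0, 0], "fingers": 0},
    {"delta_pos": [0, -5, -18], "dr": [0, 0, 0], "fingers": 0},
    {"delta_pos": [0, -11, -20], "dr": [0, 0, 0], "fingers": 0},
  ],
)

```text
time: 38.78
tool_pos: [0.5359, 0.0527, 0.2078]
tool_rot: [3.137, -0.001, 1.397]
contact_force: [-0.2, 1.2, 0.6]
opening: 0.0458
grip_force: 0.0
```

step_arm(
  increments=[
    {"delta_pos": [0, -2, 0], "dr": [0, 0, 0], "fingers": 0},
    {"delta_pos": [0, -4, 0], "dr": [0, 0, 0], "fingers": 0},
    {"delta_pos": [0, -4, 0], "dr": [0, 0, 0], "fingers": 0},
    {"delta_pos": [0, -4, 0], "dr": [0, 0, 0], "fingers": 0},
    {"delta_pos": [0, -4, 0], "dr": [0, 0, 0], "fingers": 0},
  ],
)

```text
time: 39.4
tool_pos: [0.4966, 0.0595, 0.205]
tool_rot: [3.141, 0.0, 1.397]
contact_force: [0.8, -0.2, 0.2]
opening: 0.0457
grip_force: 0.0
```

Run:
```python
from h import *
from cell import robot,viewer
s=robot.observe();print(s["tool_pos"],s["contact_force"])
P=viewer.camera_params("scene")
im=viewer.read_camera("scene")[:,:,::-1]; cv2.imwrite("pics/fin.png",cv2.resize(im[130:370,30:350],(800,600),interpolation=cv2.INTER_CUBIC))
m=blob(masks(im[:,:,::-1].copy())["red"],proj(P,[[.422,-.361,.024]])[0]); print("gate",fit(box(.1,.06,.02,.024),[(P,m)],(.42,-.36)))
```

```text
[0.49661926 0.05953533 0.20502804] [ 0.75992046 -0.2281363   0.17679827]
gate (array([ 0.423 , -0.362 ,  3.2759]), np.float64(0.1))
```

View pics/fin.png

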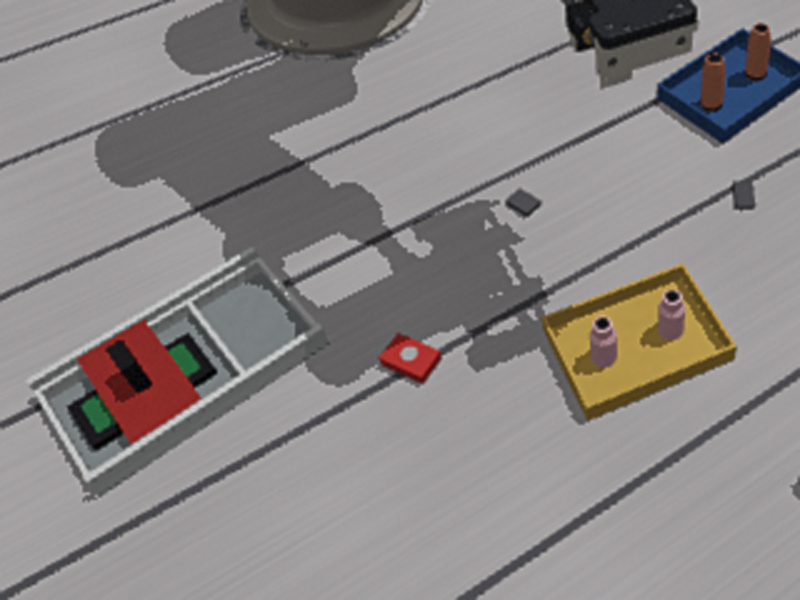

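The cups stand upright in the yellow tray at (603,342) and (672,316), and the nozzles in the blue tray at (713,80) and (758,50). The lens lies flat under the gate, which is back over the middle of the bay at (138,380). The gate moved 100 mm, to its stop.

```bash
python3 -c "
from cell import robot
print(robot.hand_in())"
```

```text
the job is handed in; nothing more can be done
None
```

I handed the job in with both nozzles upright in the blue tray, both cups upright in the large yellow tray, and the lens flat in the bay with the gate slid fully back over it; it took about 39 s of the 144 s, and the hand-in reported no verdict.

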